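# Hang the wash carrier on the drying rail, hook home in its pocket

## Robot

A 7-joint arm with a two-finger parallel gripper is mounted at the origin on the work surface. World frame = base frame: x ahead of the robot, y to its left, z up, the work surface at z = 0. Lengths are in m, angles in degrees, forces in N, time in s.
With the tool pointing down it reaches from about 0.425 to 1.025 m from the base axis. Payload 9.4 kg.
Tool frame: the origin (TCP) lies at the very end of the fingers, on their centre line; the grasp point (between the pads) lies 19 mm behind it; z points along the fingers, y is the line along which they close (so a half turn about z gives the same grasp; the last joint's range is limited). The gripper opens to 93 mm and grips with 3 to 60 N. Pads are 15 mm wide; open, the fingers measure 128 mm over their backs; the gripper's body (75 mm by 188 mm) begins 65 mm behind the grasp point.
Start: joints at [-78.936, 34.337, -0.143, 91.639, 0.103, 54.024, -4.572], TCP at [0.193, 0.699, 0.219] pointing down, gripper open.
Joint ranges: [-147.43, 147.43], [-19.82, 112.94], [-74.19, 73.91], [6.32, 146.72], [-59.91, 239.91], [6.04, 106.73], [-150.56, 150.56]. Speed limits (degrees/s): [127.2, 127.2, 172.46, 172.46, 180, 180, 180].

## Interface

Orientations are given as [roll, pitch, yaw] about the fixed x, y, z axes, in that order (R = Rz(yaw) Ry(pitch) Rx(roll)).
In Python, from workcell import bot gives the robot as it stands.
- The arm moves only by the tool jog_arm, never from a script. Its argument "series" is a list of rows, each an object with "xyz": the shift along the tool's x, y, z normalised to -1 to 1, where 1 is 1000 mm, a list of three; "rotation": the turn, a rotation vector about the tool's x, y, z normalised to -1 to 1, where 1 is pi rad, a list of three. A call has exactly 8 rows; each row is the pose to reach, as a shift and turn from the pose commanded when the call began, along the tool's axes at that moment, turning the shorter way round; what a row does not reach only later rows make up. A row lasts 1/8 s, in which the tool goes at most 62.5 mm and 10.7 degrees, less where a joint would pass 70% of its speed; a pose out of reach is approached as far as the arm can. A call with a number of a shift or a turn outside -1 to 1 is refused whole. A call with a gripper value outside its range is refused whole. "grip" is the opening, from 0 (shut) to 1 (fully open), set as the call begins (left out, the last holds). The fingers move at their own pace and stop on an object; "squeeze" is the grip in N (left out, the last holds). Time passes only in rows, so rows that repeat a pose let the fingers close, or fill a call up. It gives the time, the measured TCP pose, the force, the opening and the grip force at its end, in the units of the state.
- bot.observe(): the state, without advancing time (a new reading comes with each control period).
- bot.get_image(name): name is "side" or "top" or "wrist"; returns a dict with "pixels" (384x512x3 uint8, blue, green, red), "camera_matrix" (3x3 intrinsics, pixels), "extrinsics" (4x4, takes a point from world to camera coordinates); the wrist camera has in their place "mount" (4x4, takes a point from camera to tool coordinates, whose origin is the TCP and whose axes are the flange's). Camera axes: x right, y up, looking along -z (the intrinsics and any distortion apply to the point x, -y, -z); pixel columns grow to the right and rows downward; lengths in m; the calibration is good to about 2 mm. A picture is of the moment at which its call begins: read the wrist's pose just before it. There is no depth.
- bot.finish_job(): hands the job in; it is judged then, once.
The state is a dict: "time_s": time; "joint_positions": joint angles; "qd": joint speeds; "joint_torque": joint torques, N m; "ee_pos": TCP position; "eef_rot": TCP orientation; "wrist_force": force on the tool from outside, world axes, zero at the start; "wrist_torque": the same for the moment, N m; "finger_gap": finger opening in m; "grip_force": force on a finger pad.
Only numpy, scipy, OpenCV 4.12 (cv2) and the standard library are available. Lean on these libraries where they do the work, as an engineer would, in place of code of your own. Each camera call takes 0.05 s, during which the arm holds its last target. There are 200 camera calls.

## Task

Pick up the red hooked wash carrier by its black grip post, lift its hook over the yellow anti-jump lip of the conveyor rail and lower it onto the track behind the lip; then feel gently along the track until the hook drops fully home into the locating pocket, whose place along the track has to be found, and let go so that the carrier hangs there upright, square to the rail and still. Be gentle: never load the rail with more than 25 N, do not drop the carrier, and leave the other things on the bench where they are.

Things in the scene. Friction and masses are not known exactly. Their poses are not given: they have to be found in the camera images.
- rail: Fixed conveyor rail on two posts. Origin on the table under its middle; y runs along it, x across it and away from the robot (within 0.15 rad), z up. Channel 280 mm long (y -140 to 140), underside at 170 mm, free space below. Blue end housings on posts: y 140 to 250 mm at each end, x -22 to 38, top 219; feet x -33 to 57 mm on the table.
- track_mid (a point): Middle of the channel (16 mm wide), on the level of the aluminium track, 188 mm above the table; axes as rail. The track has one pocket: a dark gap 17 mm long along y, full channel width, 8 mm deep, square edges, rigid. Its centre lies anywhere within 55 mm of this point along y: it varies, is not measured, and stays put while you work.
- lip_top (a point): Top of the yellow anti-jump lip on the robot's side of the channel, half-way along: 4 mm thick (rail x -12 to -8 mm), 204 mm above the table, so 16 mm above the track. Runs the full length. Axes as rail.
- back_wall_top (a point): Top of the steel wall on the far side of the channel, half-way along: 4 mm thick (rail x 8 to 12 mm), 215 mm above the table. Axes as rail.
- carrier_grip (a point): Centre of the loose carrier's black grip post: square, 20 by 20 mm, 44 mm tall, upright, 171 mm above the carrier's underside. z up; x points from the red stem towards the hook's open side. A red arm 10 mm thick (top 22 mm below this point, 26 mm wide) runs from under the post to the stem at x -45 to -39 mm. Carrier 0.3 to 0.5 kg, centre of mass under the post.
- hook_tip (a point): Centre of the lower end of the carrier's steel claw, 66 mm straight below carrier_grip, 105 mm above the carrier's underside. The claw hangs 34 mm down from the arm, 9 mm (x) by 12 mm (y), its lowest 3 mm narrowed to 7 by 9 mm. Axes as carrier_grip.
- basket_rim (a point): Centre of the open top of the carrier's steel basket (90 x by 80 y by 40 mm tall, flat-bottomed), 65 mm below hook_tip. This 65 mm space is open to +x: the rail enters there, so come from the robot's side, carrier x along rail x, claw passing over the lip and basket under the rail.
- carrier: The whole hooked carrier (red stem and arm, steel basket with cogs, rigid); it starts standing on the bench. Origin at the centre of its underside, axes as carrier_grip.
- grease_tub: Bystander: white-bodied tub with a green lid, 72 mm across, 62 mm tall; origin at the middle of its underside.
- bolt_jar: Bystander: glass jar with an orange lid, 60 mm across, 70 mm tall; origin at the middle of its underside.
- wrench: Bystander: steel wrench lying flat on the left; origin at the middle of its underside.
- screwdriver: Bystander: screwdriver lying flat on the right; origin at the middle of its underside.
- lockring: Bystander: dark steel ring, 64 mm across, 12 mm tall; origin at the middle of its underside.
- hub: Bystander: aluminium wheel hub standing on end, 60 mm across, 80 mm tall; origin at the middle of its underside.

How it is judged:
By the outcome, as a careful person would: the job done as asked, in the order asked, and still so for the second after the job is handed in, with the robot touching nothing.
It also fails if it takes over 70 s, if anything falls off the work surface, if the arm or the gripper's body presses on something with over 40 N, if the wrist force passes 120 N, or if a joint passes its speed limit or range.

## Working session

There is one attempt and no reset: what is moved stays moved. The work goes in short steps, Python scripts to look and compute and a tool call to move; the robot and the scene stay as the last step left them, time stands still between calls to the robot, and variables do not carry over. Pictures are saved under pics/ and viewed, at most 10 in all, crops included, and the job is handed in when it is done.

Besides the shell and the picture viewer there is one more tool, called as name(argument=value, ...) on one line, values as JSON. jog_arm: Moves the arm, as the interface text tells. Its arguments: {"type":"object","properties":{"series":{"type":"array","items":{"type":"object","properties":{"xyz":{"type":"array","items":{"type":"number","minimum":-1,"maximum":1}},"rotation":{"type":"array","items":{"type":"number","minimum":-1,"maximum":1}}}}},"grip":{"type":"number"},"squeeze":{"type":"number"}},"required":["series"]}

```bash
mkdir -p pics; python3 - <<'E'
from workcell import bot
import cv2,numpy as np
s=bot.observe();print({k:np.round(v,3) for k,v in s.items()})
for n in("side","top"):
    d=bot.get_image(n);cv2.imwrite(f"pics/{n}0.png",d["pixels"]);print(n,d["camera_matrix"],np.round(d["extrinsics"],4),[k for k in d])
d=bot.get_image("wrist");cv2.imwrite("pics/wrist0.png",d["pixels"]);print(d["camera_matrix"],d["mount"])
E
```

```text
{'time_s': np.float64(0.0), 'joint_positions': array([-78.936,  34.383,  -0.146,  91.682,   0.103,  54.025,  -4.571]), 'qd': array([-0.027, -0.08 , -0.087, -0.021, -0.075,  0.063, -0.036]), 'joint_torque': array([ 1.0000e-03, -7.6508e+01,  1.4980e+00, -2.5235e+01, -5.2000e-02,
        1.7000e-02,  0.0000e+00]), 'ee_pos': array([0.193, 0.698, 0.218]), 'eef_rot': array([-1.79911e+02,  8.00000e-03,  1.64547e+02]), 'wrist_force': array([-0.073,  0.229, -0.3  ]), 'wrist_torque': array([-0.036,  0.046, -0.005]), 'grip_force': np.float64(0.0), 'finger_gap': np.float64(0.093)}
side [[434.98461739   0.         260.02639255]
 [  0.         434.98461739 185.25305801]
 [  0.           0.           1.        ]] [[ 0.9897 -0.143  -0.0052 -0.547 ]
 [ 0.0766  0.4988  0.8633 -0.1571]
 [-0.1209 -0.8549  0.5046 -1.4809]
 [ 0.      0.      0.      1.    ]] ['pixels', 'camera_matrix', 'extrinsics']
top [[487.7458424    0.         252.4190718 ]
 [  0.         487.7458424  189.48727216]
 [  0.           0.           1.        ]] [[ 0.0066 -1.     -0.0019 -0.0059]
 [ 0.9944  0.0064  0.1051 -0.581 ]
 [-0.1051 -0.0026  0.9945 -1.7562]
 [ 0.      0.      0.      1.    ]] ['pixels', 'camera_matrix', 'extrinsics']
[[291.46348186   0.         252.75571063]
 [  0.         291.46348186 188.72067637]
 [  0.           0.           1.        ]] [[-4.97246149e-04  9.62382855e-01  2.71696511e-01  7.45415121e-02]
 [ 9.99999876e-01  4.73830334e-04  1.51786631e-04  4.03950769e-04]
 [ 1.73388024e-05  2.71696552e-01 -9.62382971e-01 -1.65971941e-01]
 [ 0.00000000e+00  0.00000000e+00  0.00000000e+00  1.00000000e+00]]
```

```bash
python3 - <<'E'
import cv2,numpy as np
a=cv2.imread("pics/top0.png");b=cv2.imread("pics/side0.png")
cv2.imwrite("pics/top0b.png",cv2.resize(a,(768,576),interpolation=cv2.INTER_CUBIC));cv2.imwrite("pics/side0b.png",cv2.resize(b,(768,576),interpolation=cv2.INTER_CUBIC))
E
```

```text
(no output)
```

View pics/top0b.png

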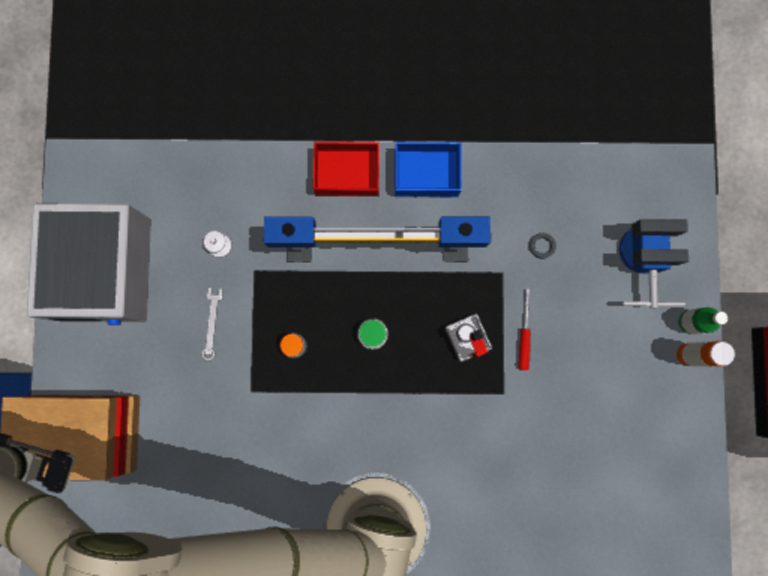

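View pics/side0b.png

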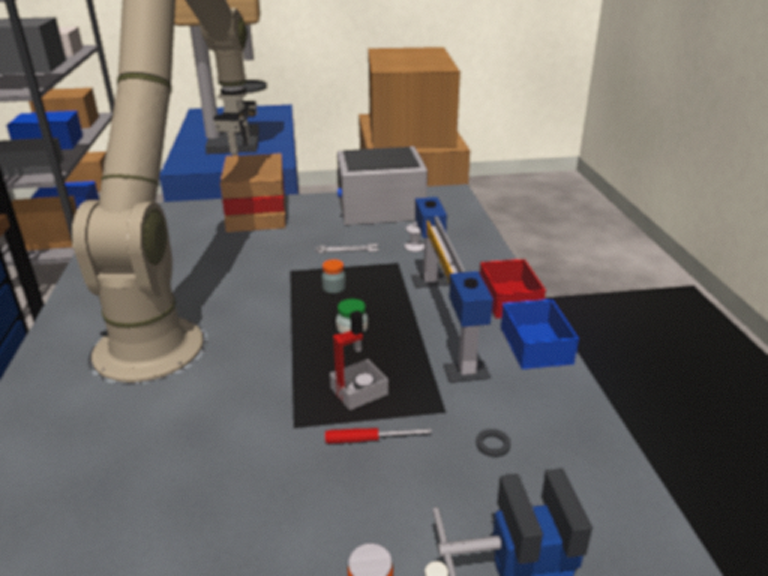

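The top view shows the carrier at display (470,338), with its red arm at (478,344). The rail runs at about (375,232), with yellow on the robot side and a dark spot in the track near (400,234). The orange jar is at (292,345) and the green tub at (372,333). I'll measure these next.

```bash
cat > h.py <<'E'
import cv2,numpy as np
from workcell import bot
from scipy.spatial.transform import Rotation as R
def cam(n):
    s=bot.observe();d=bot.get_image(n);K=d["camera_matrix"]
    if n=="wrist":
        T=np.eye(4);T[:3,:3]=R.from_euler('xyz',s["eef_rot"],degrees=True).as_matrix();T[:3,3]=s["ee_pos"]
        E=np.linalg.inv(T@d["mount"])
    else: E=d["extrinsics"]
    return d["pixels"],K,E
def ray(px,K,E,z):
    px=np.atleast_2d(np.asarray(px,float)); M=np.linalg.inv(E)
    v=np.c_[(px[:,0]-K[0,2])/K[0,0],-(px[:,1]-K[1,2])/K[1,1],-np.ones(len(px))]@M[:3,:3].T
    C=M[:3,3]; return C+v*((z-C[2])/v[:,2])[:,None]
def proj(P,K,E):
    c=np.atleast_2d(P)@E[:3,:3].T+E[:3,3]; return np.c_[K[0,2]-K[0,0]*c[:,0]/c[:,2],K[1,2]+K[1,1]*c[:,1]/c[:,2]]
def mask(im,kind):
    h=cv2.cvtColor(im,cv2.COLOR_BGR2HSV).astype(int);H,S,V=h[...,0],h[...,1],h[...,2]
    return {"red":((H<8)|(H>172))&(S>140)&(V>70),"yel":(H>18)&(H<35)&(S>110)&(V>90),"blue":(H>100)&(H<125)&(S>140)&(V>60),"grey":(S<60)&(V>70)}[kind]
E
python3 - <<'E'
from h import *
im,K,E=cam("top")
def sub(k,x0,y0,x1,y1):
    m=np.zeros(im.shape[:2],np.uint8);m[y0:y1,x0:x1]=mask(im,k)[y0:y1,x0:x1];return m
def pts(m): y,x=np.nonzero(m);return np.c_[x,y].astype(np.float32)
p=pts(sub("yel",195,140,310,170));W=ray(p,K,E,.204);
# column-wise centre of yellow
c=np.array([[x,p[p[:,0]==x,1].mean()] for x in np.unique(p[:,0])]);W=ray(c,K,E,.204);f=np.polyfit(W[:,1],W[:,0],1);print("lip",f,W[:,1].min(),W[:,1].max(),W.mean(0))
for b in((170,135,215,168),(285,135,335,168)):
    p=pts(sub("blue",*b));r=cv2.minAreaRect(p);print("blue",r,ray(cv2.boxPoints(r),K,E,.219).round(4)[:,:2].tolist())
p=pts(sub("red",290,200,330,245));r=cv2.minAreaRect(p);print("red",r,len(p),ray(cv2.boxPoints(r),K,E,.149).round(4)[:,:2].tolist(),ray(p.mean(0),K,E,.149))
p=pts(sub("grey",290,200,334,245)|sub("red",290,200,334,245));r=cv2.minAreaRect(p);print("basket",r,ray(cv2.boxPoints(r),K,E,.04).round(4)[:,:2].tolist(),ray([r[0]],K,E,.04))
a=cv2.resize(im[140:172,190:310],None,fx=6.6,fy=6.6,interpolation=cv2.INTER_CUBIC)
b=cv2.resize(im[200:250,285:345],None,fx=6.6,fy=6.6,interpolation=cv2.INTER_CUBIC)
im2,K2,E2=cam("side")
c=cv2.resize(im2[210:275,212:267],(279,330),interpolation=cv2.INTER_CUBIC)
o=np.zeros((560,800,3),np.uint8);o[:a.shape[0],:a.shape[1]]=a;o[215:215+b.shape[0],:b.shape[1]]=b;o[215:545,420:699]=c
cv2.imwrite("pics/c1.png",o)
E
```

```text
lip [-0.0073077   0.66314599] -0.13362276497338174 0.14259814664222348 [0.66311338 0.00446151 0.204     ]
blue ((192.5, 154.0), (18.0, 33.0), 90.0) [[0.7074, 0.2511], [0.7081, 0.1419], [0.6479, 0.141], [0.6472, 0.2497]]
blue ((309.5, 153.0), (18.0, 33.0), 90.0) [[0.7132, -0.1358], [0.7139, -0.2449], [0.6537, -0.2444], [0.653, -0.1357]]
red ((318.8707275390625, 230.69825744628906), (12.474112510681152, 8.66622543334961), 66.80140686035156) 94 [[0.443, -0.2068], [0.4547, -0.2339], [0.4161, -0.2502], [0.4044, -0.2232]] [[ 0.42803939 -0.22971192  0.149     ]]
basket ((312.51031494140625, 225.27322387695312), (27.51588249206543, 23.251428604125977), 66.03751373291016) [[0.4793, -0.1618], [0.514, -0.2389], [0.4234, -0.2786], [0.389, -0.2017]] [[ 0.45129806 -0.22026593  0.04      ]]
```

View pics/c1.png

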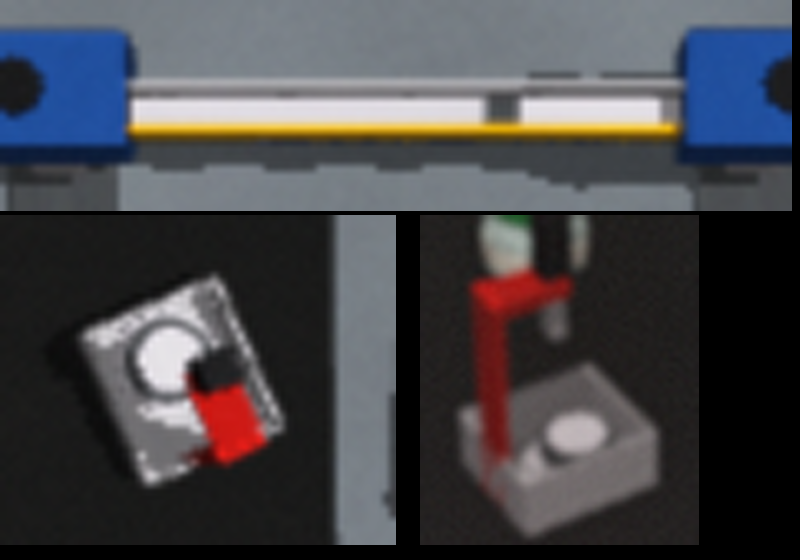

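The crop shows the post top at crop (217,368), with the red arm running down-right from it. A dark pocket shows in the track at crop (503,108), which is top pixel (266.2,156.4). I'll start moving via a high waypoint.

jog_arm(series=[{"xyz": [-0.05,-0.04,-0.06],"rotation": [0,0,0.05]},{"xyz": [-0.416,-0.35,-0.141],"rotation": [0,0,0.3]},{"xyz": [-0.416,-0.35,-0.141],"rotation": [0,0,0.4]},{"xyz": [-0.416,-0.35,-0.141],"rotation": [0,0,0.4]},{"xyz": [-0.416,-0.35,-0.141],"rotation": [0,0,0.4]},{"xyz": [-0.416,-0.35,-0.141],"rotation": [0,0,0.4]},{"xyz": [-0.416,-0.35,-0.141],"rotation": [0,0,0.4]},{"xyz": [-0.416,-0.35,-0.141],"rotation": [0,0,0.4]}], grip=1)

```text
time_s: 1.25
ee_pos: [0.4628, 0.3058, 0.3466]
eef_rot: [180.0, -0.0, 92.4]
wrist_force: [0.5, -0.4, -0.4]
finger_gap: 0.093
grip_force: 0.0
```

```bash
cat >> h.py <<'E'
def togo(p,yaw,s=None):
    s=s or bot.observe();r=R.from_euler('xyz',s["eef_rot"],degrees=True);t=R.from_euler('xyz',[180,0,yaw],degrees=True)
    d=r.inv().apply(np.array(p)-s["ee_pos"]);print("pose",s["time_s"],s["ee_pos"].round(4),s["eef_rot"].round(2),"shift",d.round(4),"rot",((r.inv()*t).as_rotvec()/np.pi).round(4))
E
python3 - <<'E'
from h import *
im,K,E=cam("top")
print(ray([317.9,223.2],K,E,.193),ray([266.2,156.4],K,E,.188))
togo([.45,-.22,.33],23.7);print(bot.observe()["joint_positions"].round(1))
E
```

```text
[[ 0.45322591 -0.21962998  0.193     ]] [[ 0.67654698 -0.04815785  0.188     ]]
pose 1.3 [0.4681 0.2977 0.3487] [1.7974e+02 8.0000e-02 9.2000e+01] shift [-0.5168 -0.0362  0.0193] rot [ 0.0015 -0.0005  0.3794]
[-57.1  15.6  24.4 106.   -7.2  59.7 -27.9]
```

jog_arm(series=[{"xyz": [-0.06,-0.004,0],"rotation": [0,0,0.05]},{"xyz": [-0.517,-0.036,0.02],"rotation": [0,0,0.379]},{"xyz": [-0.517,-0.036,0.02],"rotation": [0,0,0.379]},{"xyz": [-0.517,-0.036,0.02],"rotation": [0,0,0.379]},{"xyz": [-0.517,-0.036,0.02],"rotation": [0,0,0.379]},{"xyz": [-0.517,-0.036,0.02],"rotation": [0,0,0.379]},{"xyz": [-0.517,-0.036,0.02],"rotation": [0,0,0.379]},{"xyz": [-0.517,-0.036,0.02],"rotation": [0,0,0.379]}])

```text
time_s: 2.3
ee_pos: [0.4496, -0.191, 0.3271]
eef_rot: [180.0, -0.1, 24.3]
wrist_force: [1.0, 0.8, 0.2]
finger_gap: 0.093
grip_force: 0.0
```

jog_arm(series=[{"xyz": [0,0,0]},{"xyz": [0,0,0]},{"xyz": [0,0,0]},{"xyz": [0,0,0]},{"xyz": [0,0,0]},{"xyz": [0,0,0]},{"xyz": [0,0,0]},{"xyz": [0,0,0]}])

```text
validation failed for argument at $.se...
```

```bash
python3 - <<'E'
from h import *
togo([.453,-.22,.33],23.7);print(bot.observe()["joint_positions"].round(1))
im,K,E=cam("wrist")
print(proj([[.453,-.22,.193],[.453,-.22,.04]],K,E))
def pts(m): y,x=np.nonzero(m);return np.c_[x,y].astype(np.float32)
p=pts(mask(im,"red"));print(len(p),ray(cv2.boxPoints(cv2.minAreaRect(p)),K,E,.149).round(4).tolist())
cv2.imwrite("pics/w1.png",cv2.resize(im,(768,576),interpolation=cv2.INTER_CUBIC))
E
```

```text
pose 2.3 [ 0.4496 -0.191   0.3271] [ 1.7999e+02 -6.0000e-02  2.4320e+01] shift [-0.0088  0.0278 -0.0029] rot [ 0.     -0.0003  0.0034]
[-22.6  13.9  49.3 115.9 -12.8  55.6 -32.5]
[[278.50850265 189.28062663]
 [270.21113322 162.86680425]]
1316 [[0.3922, -0.2255, 0.149], [0.4582, -0.2023, 0.149], [0.4946, -0.3106, 0.149], [0.43, -0.3399, 0.149]]
```

View pics/w1.png

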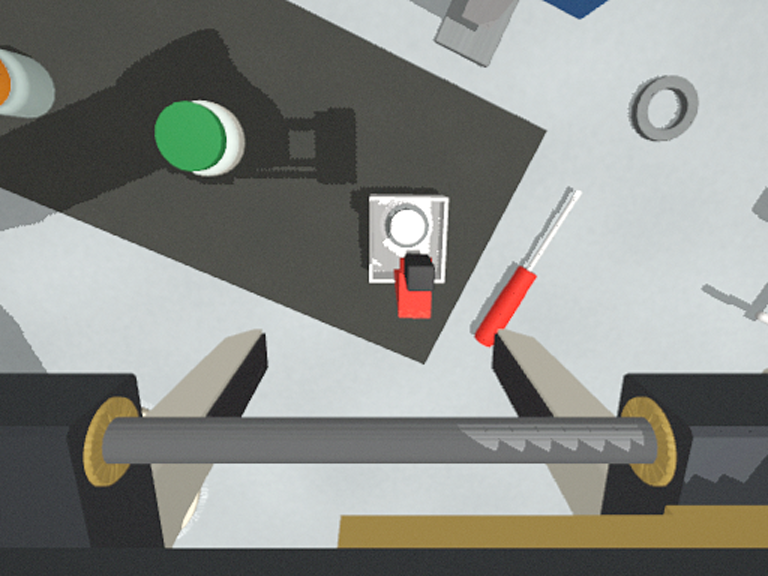

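The wrist view shows the post top at display (420,277), the red arm below it at (415,300), and the basket square to the image at (408,238). That agrees with the estimate to a few mm. I'll come closer and settle.

jog_arm(series=[{"xyz": [-0.006,0.028,0.03],"rotation": [0,0,0.003]},{"xyz": [-0.006,0.028,0.07],"rotation": [0,0,0.003]},{"xyz": [-0.006,0.028,0.07],"rotation": [0,0,0.003]},{"xyz": [-0.006,0.028,0.07],"rotation": [0,0,0.003]},{"xyz": [-0.006,0.028,0.07],"rotation": [0,0,0.003]},{"xyz": [-0.006,0.028,0.07],"rotation": [0,0,0.003]},{"xyz": [-0.006,0.028,0.07],"rotation": [0,0,0.003]},{"xyz": [-0.006,0.028,0.07],"rotation": [0,0,0.003]}])

```text
time_s: 3.35
ee_pos: [0.4557, -0.2176, 0.2572]
eef_rot: [180.0, -0.0, 23.8]
wrist_force: [0.5, 0.0, -0.7]
finger_gap: 0.0928
grip_force: 0.0
```

```bash
python3 - <<'E'
from h import *
togo([.453,-.22,.26],23.7)
im,K,E=cam("wrist")
print(proj([[.453,-.22,.193]],K,E))
m=mask(im,"red").astype(np.uint8);n,l,st,c=cv2.connectedComponentsWithStats(m)
for i in range(1,n):
    if st[i,4]>150:
        y,x=np.nonzero(l==i);r=cv2.minAreaRect(np.c_[x,y].astype(np.float32));print(st[i],r,ray(cv2.boxPoints(r),K,E,.149)[:,:2].round(4).tolist())
u,v=proj([[.453,-.22,.193]],K,E)[0].astype(int)
cv2.imwrite("pics/w2.png",cv2.resize(im[max(v-60,0):v+60,u-80:u+80],(800,600),interpolation=cv2.INTER_CUBIC));print(u-80,v-60)
E
```

```text
pose 3.35 [ 0.4557 -0.2176  0.2572] [ 1.7999e+02 -2.0000e-02  2.3790e+01] shift [-0.0035  0.0011 -0.0028] rot [ 0.     -0.0001  0.0005]
[[253.84567479 205.94096388]]
[242 181  28  50 597] ((255.5, 205.5), (49.0, 27.0), 90.0) [[0.4579, -0.2055], [0.4684, -0.2294], [0.4217, -0.2509], [0.4106, -0.2257]]
[310 184  47  62 991] ((331.99310302734375, 215.08274841308594), (17.009693145751953, 66.40465545654297), 31.32869529724121) [[0.4285, -0.2912], [0.4958, -0.2949], [0.4937, -0.3122], [0.4256, -0.3095]]
173 145
```

View pics/w2.png

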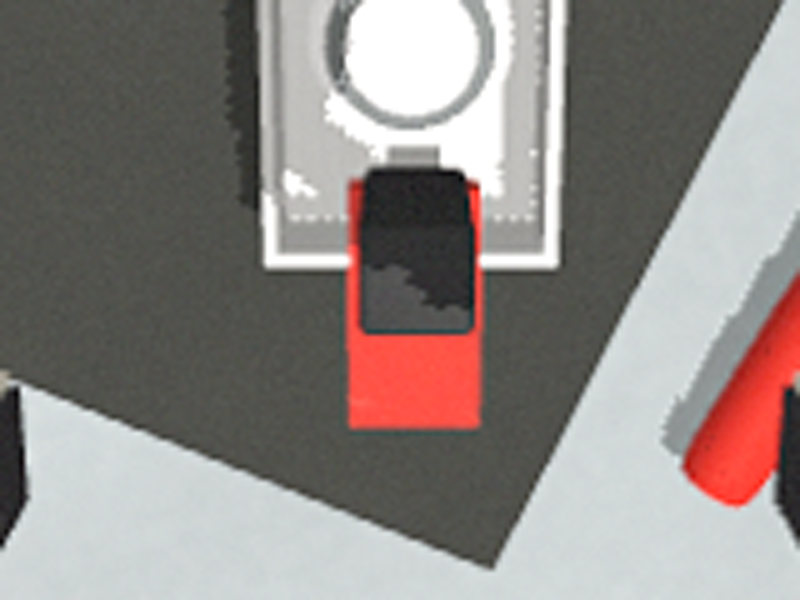

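The wrist crop shows the post's top face centred at crop (417,279), the arm edges vertical (yaw 23.8°), and the arm's end at row 429. Both put the grip at (0.4575, -0.2202). I'll descend and grip.

jog_arm(series=[{"xyz": [0.0006,0.003,0.02]},{"xyz": [0.0006,0.003,0.045]},{"xyz": [0.0006,0.003,0.07]},{"xyz": [0.0006,0.003,0.09]},{"xyz": [0.0006,0.003,0.1]},{"xyz": [0.0006,0.003,0.103]},{"xyz": [0.0006,0.003,0.103]},{"xyz": [0.0006,0.003,0.103]}])

```text
validation failed for argument at $.se...
```

jog_arm(series=[{"xyz": [0,0,0]},{"xyz": [0,0,0]},{"xyz": [0,0,0]},{"xyz": [0,0,0]},{"xyz": [0,0,0]},{"xyz": [0,0,0]},{"xyz": [0,0,0]},{"xyz": [0,0,0]}], grip=0, squeeze=25)

```text
validation failed for argument at $.se...
```

Both keys are needed in every row.

jog_arm(series=[{"xyz": [0.0006,0.003,0.02],"rotation": [0,0,0]},{"xyz": [0.0006,0.003,0.045],"rotation": [0,0,0]},{"xyz": [0.0006,0.003,0.07],"rotation": [0,0,0]},{"xyz": [0.0006,0.003,0.09],"rotation": [0,0,0]},{"xyz": [0.0006,0.003,0.1],"rotation": [0,0,0]},{"xyz": [0.0006,0.003,0.103],"rotation": [0,0,0]},{"xyz": [0.0006,0.003,0.103],"rotation": [0,0,0]},{"xyz": [0.0006,0.003,0.103],"rotation": [0,0,0]}])

```text
time_s: 4.4
ee_pos: [0.4578, -0.2203, 0.1545]
eef_rot: [180.0, -0.0, 23.8]
wrist_force: [-0.6, -0.1, 0.1]
finger_gap: 0.0932
grip_force: 0.0
```

jog_arm(series=[{"xyz": [0,0,0],"rotation": [0,0,0]},{"xyz": [0,0,0],"rotation": [0,0,0]},{"xyz": [0,0,0],"rotation": [0,0,0]},{"xyz": [0,0,0],"rotation": [0,0,0]},{"xyz": [0,0,0],"rotation": [0,0,0]},{"xyz": [0,0,0],"rotation": [0,0,0]},{"xyz": [0,0,0],"rotation": [0,0,0]},{"xyz": [0,0,0],"rotation": [0,0,0]}], grip=0, squeeze=30)

```text
time_s: 5.4
ee_pos: [0.4574, -0.2201, 0.1539]
eef_rot: [-180.0, 0.0, 23.8]
wrist_force: [-0.0, 0.9, 0.3]
finger_gap: 0.0201
grip_force: 30.0
```

jog_arm(series=[{"xyz": [0,0,-0.005],"rotation": [0,0,0]},{"xyz": [0,0,-0.02],"rotation": [0,0,0]},{"xyz": [0,0,-0.04],"rotation": [0,0,0]},{"xyz": [0,0,-0.06],"rotation": [0,0,0]},{"xyz": [0,0,-0.08],"rotation": [0,0,0]},{"xyz": [0,0,-0.1],"rotation": [0,0,0]},{"xyz": [0,0,-0.11],"rotation": [0,0,0]},{"xyz": [0,0,-0.114],"rotation": [0,0,0]}])

```text
time_s: 6.4
ee_pos: [0.4574, -0.2201, 0.2686]
eef_rot: [180.0, -0.0, 23.8]
wrist_force: [0.1, 0.8, -5.0]
finger_gap: 0.0203
grip_force: 30.0
```

jog_arm(series=[{"xyz": [0.01,-0.007,0],"rotation": [0,0,0.01]},{"xyz": [0.04,-0.028,0],"rotation": [0,0,0.03]},{"xyz": [0.07,-0.05,0],"rotation": [0,0,0.05]},{"xyz": [0.1,-0.07,0],"rotation": [0,0,0.07]},{"xyz": [0.13,-0.09,0],"rotation": [0,0,0.09]},{"xyz": [0.16,-0.11,0],"rotation": [0,0,0.11]},{"xyz": [0.18,-0.124,0],"rotation": [0,0,0.125]},{"xyz": [0.185,-0.128,0],"rotation": [0,0,0.129]}])

```text
time_s: 7.4
ee_pos: [0.5754, -0.0266, 0.267]
eef_rot: [180.0, 0.1, 0.7]
wrist_force: [0.3, -1.0, -4.8]
finger_gap: 0.0201
grip_force: 30.0
```

jog_arm(series=[{"xyz": [0,0,0],"rotation": [0,0,0]},{"xyz": [0,0,0],"rotation": [0,0,0]},{"xyz": [0,0,0],"rotation": [0,0,0]},{"xyz": [0,0,0],"rotation": [0,0,0]},{"xyz": [0,0,0],"rotation": [0,0,0]},{"xyz": [0,0,0],"rotation": [0,0,0]},{"xyz": [0,0,0],"rotation": [0,0,0]},{"xyz": [0,0,0],"rotation": [0,0,0]}])

```text
time_s: 8.4
ee_pos: [0.5751, -0.0284, 0.2679]
eef_rot: [180.0, 0.0, 0.6]
wrist_force: [0.6, 0.1, -5.1]
finger_gap: 0.0201
grip_force: 30.0
```

```bash
python3 - <<'E'
from h import *
s=bot.observe();togo([.6745,-.028,.268],.6,s);print(s["wrist_force"],s["wrist_torque"],s["finger_gap"],s["joint_positions"].round(1))
im,K,E=cam("top")
b=mask(im,"blue");c=[]
for x0,x1 in((165,215),(285,340)):
    y,x=np.nonzero(b[130:175,x0:x1]);c.append(ray([[x.mean()+x0,y.mean()+130]],K,E,.219)[0]);
print(c,np.degrees(np.arctan2(-(c[0]-c[1])[0],(c[0]-c[1])[1])))
a=cv2.resize(im[140:172,190:310],None,fx=6.6,fy=6.6,interpolation=cv2.INTER_CUBIC)
w,Kw,Ew=cam("wrist");w=cv2.resize(w,(512,384))
o=np.zeros((600,800,3),np.uint8);o[:a.shape[0],:a.shape[1]]=a;o[213:597,:512]=w
s2,_,_=cam("side");o[213:563,520:800]=cv2.resize(s2[130:250,235:331],(280,350),interpolation=cv2.INTER_CUBIC)
cv2.imwrite("pics/c2.png",o)
# pocket: grey profile along channel
for v in(155,156,157):
    g=im[v,200:300].mean(1);dk=np.nonzero((g<150))[0]+200;print(v,dk)
E
```

```text
pose 8.4 [ 0.5751 -0.0284  0.2679] [180.     0.     0.57] shift [ 0.0994  0.0006 -0.0001] rot [ 0.      0.     -0.0002]
[ 0.60130311  0.08464196 -5.07890764] [-0.01307797  0.12926609 -0.02193885] 0.020092160135405074 [-37.7  28.2  52.2 110.4 -27.3  54.6 -61.8]
[array([0.67914521, 0.19689783, 0.219     ]), array([ 0.68568766, -0.18971649,  0.219     ])] 0.9694913382064659
155 [200 201 202 203 204 205 206 207 208 209 243 244 245 246 247 255 256 264
 265 266 267 268 269 270 271 272 273 274 275 290 291 292 293 294 295 296
 297 298 299]
156 [200 201 202 203 204 205 206 207 208 209 243 244 245 246 247 255 256 265
 266 267 268 269 270 271 272 273 274 275 276 290 291 292 293 294 295 296
 297 298 299]
157 [200 201 202 203 204 205 206 207 208 209 243 244 245 246 253 254 255 267
 268 269 270 271 272 273 274 275 276 277 278 282 290 291 292 293 294 295
 296 297 298 299]
```

View pics/c2.png

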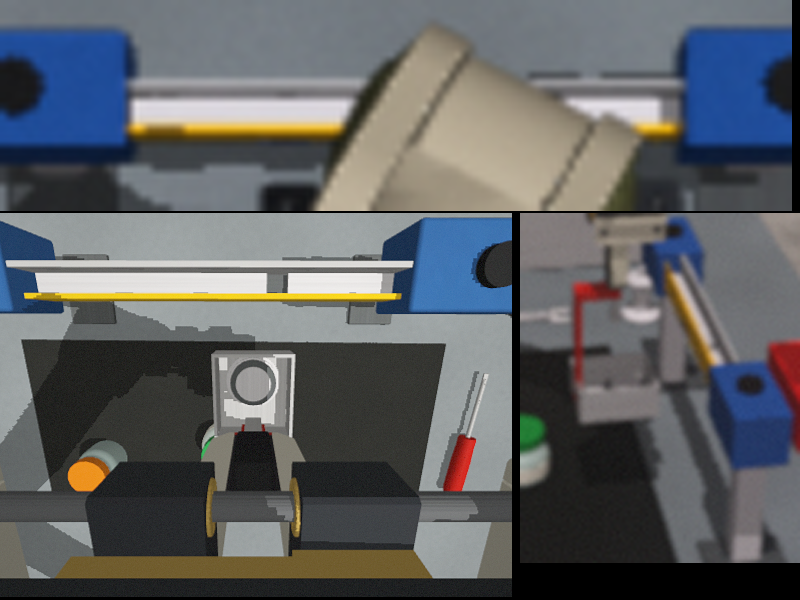

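The wrist view shows the whole rail, with the yellow lip at row ≈297 of the composite and the pocket a dark gap at x≈268–288, right of the carrier. I'll measure it in this view.

```bash
python3 - <<'E'
from h import *
im,K,E=cam("wrist")
m=mask(im,"yel");m[120:]=0
p=[]
for u in range(40,390):
    v=np.nonzero(m[:,u])[0]
    if len(v)>=2:p.append([u,v.min()-.5])
W=ray(p,K,E,.204);f=np.polyfit(W[:,1],W[:,0],1);r=W[:,0]-np.polyval(f,W[:,1]);k=abs(r)<2*r.std();f=np.polyfit(W[k,1],W[k,0],1)
print("lip far top edge (rail x=-8)",f,np.degrees(np.arctan(-f[0])),W[:,1].min(),W[:,1].max(),r.std())
for v in(66,70,74,78):
    g=im[v].mean(1);print(v,[(u,int(g[u])) for u in range(262,294,1)])
E
```

```text
lip far top edge (rail x=-8) [-0.00568778  0.67015107] 0.32588199811229973 -0.12834529361618804 0.13039356803482025 0.00026483547601442226
66 [(262, 230), (263, 230), (264, 230), (265, 234), (266, 203), (267, 137), (268, 114), (269, 117), (270, 118), (271, 115), (272, 118), (273, 116), (274, 117), (275, 114), (276, 115), (277, 118), (278, 117), (279, 116), (280, 118), (281, 117), (282, 120), (283, 86), (284, 68), (285, 70), (286, 64), (287, 93), (288, 224), (289, 238), (290, 235), (291, 235), (292, 235), (293, 234)]
70 [(262, 229), (263, 229), (264, 229), (265, 233), (266, 187), (267, 128), (268, 117), (269, 119), (270, 118), (271, 119), (272, 120), (273, 118), (274, 118), (275, 119), (276, 120), (277, 121), (278, 120), (279, 120), (280, 120), (281, 121), (282, 123), (283, 87), (284, 71), (285, 70), (286, 74), (287, 95), (288, 224), (289, 234), (290, 231), (291, 231), (292, 230), (293, 230)]
74 [(262, 228), (263, 230), (264, 229), (265, 234), (266, 186), (267, 125), (268, 116), (269, 116), (270, 119), (271, 118), (272, 118), (273, 120), (274, 118), (275, 120), (276, 119), (277, 118), (278, 120), (279, 120), (280, 121), (281, 120), (282, 122), (283, 90), (284, 72), (285, 70), (286, 75), (287, 129), (288, 229), (289, 237), (290, 234), (291, 234), (292, 234), (293, 235)]
78 [(262, 229), (263, 230), (264, 230), (265, 235), (266, 185), (267, 127), (268, 118), (269, 118), (270, 121), (271, 120), (272, 121), (273, 120), (274, 122), (275, 119), (276, 120), (277, 119), (278, 118), (279, 115), (280, 119), (281, 121), (282, 86), (283, 70), (284, 69), (285, 69), (286, 74), (287, 134), (288, 228), (289, 238), (290, 235), (291, 235), (292, 234), (293, 235)]
```

```bash
python3 - <<'E'
from h import *
im,K,E=cam("wrist")
print(ray([[266.3,70],[287.6,70]],K,E,.188),ray([[266.3,77],[287.6,77]],K,E,.188))
m=cv2.inRange(im,(180,180,180),(255,255,255));v=np.nonzero(m[:100,200])[0];print(v,ray([[200,x] for x in (v.min(),v.max())],K,E,.188), ray([[200,v.min()-.5]],K,E,.215))
togo([.678,-.028,.268],.57)
E
```

```text
[[ 0.67918381 -0.03791628  0.188     ]
 [ 0.67934156 -0.05466764  0.188     ]] [[ 0.67402242 -0.03802979  0.188     ]
 [ 0.67418108 -0.05488338  0.188     ]]
[47 48 49 50 51 52 53 60 61 62 63 64 65 66 67 68 69 70 71 72 73 74 75 76
 77 78] [[0.69522836 0.0135673  0.188     ]
 [0.67278572 0.01445671 0.188     ]] [[0.69072211 0.00904864 0.215     ]]
pose 8.65 [ 0.5751 -0.0284  0.268 ] [180.    -0.     0.56] shift [ 0.1029  0.0006 -0.    ] rot [ 0. -0. -0.]
```

jog_arm(series=[{"xyz": [0.005,0,0],"rotation": [0,0,0]},{"xyz": [0.02,0,0],"rotation": [0,0,0]},{"xyz": [0.04,-0.001,0],"rotation": [0,0,0]},{"xyz": [0.06,-0.001,0],"rotation": [0,0,0]},{"xyz": [0.08,-0.0015,0],"rotation": [0,0,0]},{"xyz": [0.095,-0.0015,0],"rotation": [0,0,0]},{"xyz": [0.103,-0.0015,0],"rotation": [0,0,0]},{"xyz": [0.103,-0.0015,0],"rotation": [0,0,0]}])

```text
time_s: 9.65
ee_pos: [0.6783, -0.0261, 0.2677]
eef_rot: [180.0, 0.0, 0.6]
wrist_force: [0.7, -0.1, -4.0]
finger_gap: 0.0198
grip_force: 30.0
```

jog_arm(series=[{"xyz": [0,0,0],"rotation": [0,0,0]},{"xyz": [0,0,0.004],"rotation": [0,0,0]},{"xyz": [0,0,0.008],"rotation": [0,0,0]},{"xyz": [0,0,0.012],"rotation": [0,0,0]},{"xyz": [0,0,0.016],"rotation": [0,0,0]},{"xyz": [0,0,0.02],"rotation": [0,0,0]},{"xyz": [0,0,0.02],"rotation": [0,0,0]},{"xyz": [0,0,0.02],"rotation": [0,0,0]}])

```text
time_s: 10.65
ee_pos: [0.6781, -0.026, 0.248]
eef_rot: [180.0, -0.0, 0.6]
wrist_force: [-0.8, -0.2, -5.2]
finger_gap: 0.0198
grip_force: 30.0
```

jog_arm(series=[{"xyz": [0,0,0.002],"rotation": [0,0,0]},{"xyz": [0,0,0.004],"rotation": [0,0,0]},{"xyz": [0,0,0.006],"rotation": [0,0,0]},{"xyz": [0,0,0.008],"rotation": [0,0,0]},{"xyz": [0,0,0.009],"rotation": [0,0,0]},{"xyz": [0,0,0.009],"rotation": [0,0,0]},{"xyz": [0,0,0.009],"rotation": [0,0,0]},{"xyz": [0,0,0.009],"rotation": [0,0,0]}])

```text
time_s: 11.65
ee_pos: [0.6781, -0.0259, 0.2391]
eef_rot: [180.0, -0.0, 0.6]
wrist_force: [-0.9, -0.0, -4.9]
finger_gap: 0.02
grip_force: 30.0
```

jog_arm(series=[{"xyz": [0,0,0.0003],"rotation": [0,0,0]},{"xyz": [0,0,0.0006],"rotation": [0,0,0]},{"xyz": [0,0,0.0009],"rotation": [0,0,0]},{"xyz": [0,0,0.0012],"rotation": [0,0,0]},{"xyz": [0,0,0.0015],"rotation": [0,0,0]},{"xyz": [0,0,0.0015],"rotation": [0,0,0]},{"xyz": [0,0,0.0015],"rotation": [0,0,0]},{"xyz": [0,0,0.0015],"rotation": [0,0,0]}])

```text
time_s: 12.65
ee_pos: [0.6781, -0.0259, 0.2375]
eef_rot: [180.0, -0.0, 0.6]
wrist_force: [1.3, 0.0, -4.4]
finger_gap: 0.0199
grip_force: 30.0
```

jog_arm(series=[{"xyz": [0,0,0.0003],"rotation": [0,0,0]},{"xyz": [0,0,0.0006],"rotation": [0,0,0]},{"xyz": [0,0,0.0008],"rotation": [0,0,0]},{"xyz": [0,0,0.001],"rotation": [0,0,0]},{"xyz": [0,0,0.001],"rotation": [0,0,0]},{"xyz": [0,0,0.001],"rotation": [0,0,0]},{"xyz": [0,0,0.001],"rotation": [0,0,0]},{"xyz": [0,0,0.001],"rotation": [0,0,0]}])

```text
time_s: 13.65
ee_pos: [0.6782, -0.026, 0.2369]
eef_rot: [-180.0, -0.0, 0.6]
wrist_force: [-2.4, 0.9, 6.0]
finger_gap: 0.02
grip_force: 30.0
```

jog_arm(series=[{"xyz": [0,0,-0.0002],"rotation": [0,0,0]},{"xyz": [0,0.0015,-0.0002],"rotation": [0,0,0]},{"xyz": [0,0.003,-0.0002],"rotation": [0,0,0]},{"xyz": [0,0.0045,-0.0002],"rotation": [0,0,0]},{"xyz": [0,0.006,-0.0002],"rotation": [0,0,0]},{"xyz": [0,0.0075,-0.0002],"rotation": [0,0,0]},{"xyz": [0,0.009,-0.0002],"rotation": [0,0,0]},{"xyz": [0,0.01,-0.0002],"rotation": [0,0,0]}])

```text
time_s: 14.65
ee_pos: [0.6791, -0.0336, 0.2369]
eef_rot: [-179.8, -0.1, 0.7]
wrist_force: [-0.6, 6.5, 5.5]
finger_gap: 0.0195
grip_force: 30.0
```

jog_arm(series=[{"xyz": [0,0.001,0],"rotation": [0,0,0]},{"xyz": [0,0.002,0],"rotation": [0,0,0]},{"xyz": [0,0.003,0],"rotation": [0,0,0]},{"xyz": [0,0.004,0],"rotation": [0,0,0]},{"xyz": [0,0.005,0],"rotation": [0,0,0]},{"xyz": [0,0.006,0],"rotation": [0,0,0]},{"xyz": [0,0.007,0],"rotation": [0,0,0]},{"xyz": [0,0.008,0],"rotation": [0,0,0]}])

```text
time_s: 15.65
ee_pos: [0.678, -0.0442, 0.236]
eef_rot: [179.9, 0.0, 0.6]
wrist_force: [-0.3, -1.2, -4.8]
finger_gap: 0.0197
grip_force: 30.0
```

The vertical force went back to the free-hanging value near y=-0.044, which is where the camera put the pocket. I'll centre on it and lower gently.

jog_arm(series=[{"xyz": [0,0.001,0],"rotation": [0,0,0]},{"xyz": [0,0.002,0],"rotation": [0,0,0]},{"xyz": [0,0.002,0],"rotation": [0,0,0]},{"xyz": [0,0.002,0.0005],"rotation": [0,0,0]},{"xyz": [0,0.002,0.001],"rotation": [0,0,0]},{"xyz": [0,0.002,0.0015],"rotation": [0,0,0]},{"xyz": [0,0.002,0.0015],"rotation": [0,0,0]},{"xyz": [0,0.002,0.0015],"rotation": [0,0,0]}])

```text
time_s: 16.65
ee_pos: [0.6783, -0.0459, 0.2352]
eef_rot: [180.0, -0.0, 0.6]
wrist_force: [0.3, 0.8, -5.1]
finger_gap: 0.02
grip_force: 30.0
```

jog_arm(series=[{"xyz": [0,0,0.0005],"rotation": [0,0,0]},{"xyz": [0,0,0.001],"rotation": [0,0,0]},{"xyz": [0,0,0.0015],"rotation": [0,0,0]},{"xyz": [0,0,0.002],"rotation": [0,0,0]},{"xyz": [0,0,0.0025],"rotation": [0,0,0]},{"xyz": [0,0,0.0025],"rotation": [0,0,0]},{"xyz": [0,0,0.0025],"rotation": [0,0,0]},{"xyz": [0,0,0.0025],"rotation": [0,0,0]}])

```text
time_s: 17.65
ee_pos: [0.6783, -0.0459, 0.2327]
eef_rot: [-180.0, -0.0, 0.6]
wrist_force: [0.6, -0.5, -5.2]
finger_gap: 0.0198
grip_force: 30.0
```

jog_arm(series=[{"xyz": [0,0,0.0004],"rotation": [0,0,0]},{"xyz": [0,0,0.0008],"rotation": [0,0,0]},{"xyz": [0,0,0.0012],"rotation": [0,0,0]},{"xyz": [0,0,0.0016],"rotation": [0,0,0]},{"xyz": [0,0,0.002],"rotation": [0,0,0]},{"xyz": [0,0,0.0024],"rotation": [0,0,0]},{"xyz": [0,0,0.0026],"rotation": [0,0,0]},{"xyz": [0,0,0.0026],"rotation": [0,0,0]}])

```text
time_s: 18.65
ee_pos: [0.6783, -0.0459, 0.2301]
eef_rot: [180.0, -0.0, 0.6]
wrist_force: [0.5, -0.4, -4.1]
finger_gap: 0.0197
grip_force: 30.0
```

jog_arm(series=[{"xyz": [0,0,0.0003],"rotation": [0,0,0]},{"xyz": [0,0,0.0006],"rotation": [0,0,0]},{"xyz": [0,0,0.0009],"rotation": [0,0,0]},{"xyz": [0,0,0.0011],"rotation": [0,0,0]},{"xyz": [0,0,0.0011],"rotation": [0,0,0]},{"xyz": [0,0,0.0011],"rotation": [0,0,0]},{"xyz": [0,0,0.0011],"rotation": [0,0,0]},{"xyz": [0,0,0.0011],"rotation": [0,0,0]}])

```text
time_s: 19.65
ee_pos: [0.6783, -0.0459, 0.229]
eef_rot: [-180.0, -0.0, 0.6]
wrist_force: [0.3, -0.4, -2.9]
finger_gap: 0.0194
grip_force: 30.0
```

jog_arm(series=[{"xyz": [0,0,0.0001],"rotation": [0,0,0]},{"xyz": [0,0,0.0002],"rotation": [0,0,0]},{"xyz": [0,0,0.0002],"rotation": [0,0,0]},{"xyz": [0,0,0.0002],"rotation": [0,0,0]},{"xyz": [0,0,0.0002],"rotation": [0,0,0]},{"xyz": [0,0,0.0002],"rotation": [0,0,0]},{"xyz": [0,0,0.0002],"rotation": [0,0,0]},{"xyz": [0,0,0.0002],"rotation": [0,0,0]}])

```text
time_s: 20.65
ee_pos: [0.6783, -0.0459, 0.229]
eef_rot: [-180.0, -0.0, 0.6]
wrist_force: [-2.6, 1.1, 2.8]
finger_gap: 0.0198
grip_force: 30.0
```

```bash
python3 - <<'E'
from h import *
s=bot.observe();print(s["ee_pos"],s["wrist_force"],s["wrist_torque"])
s2,K,E=cam("side");cv2.imwrite("pics/s3.png",cv2.resize(s2[110:230,235:395],(800,600),interpolation=cv2.INTER_CUBIC))
E
```

```text
[ 0.6783391  -0.04592016  0.22896428] [-2.60042023  1.11198566  2.77292581] [0.242712   0.61681697 0.02703996]
```

View pics/s3.png

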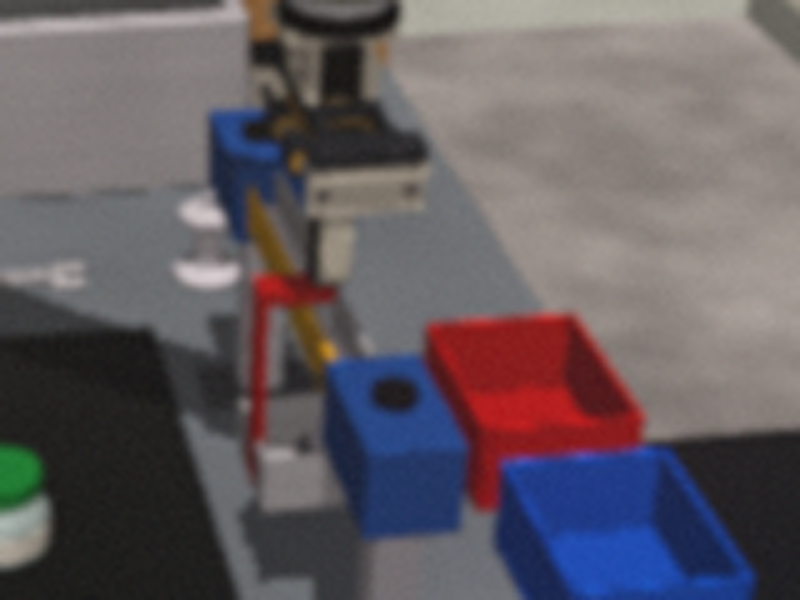

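The side view shows the carrier hooked over the lip, with the basket under the rail and upright. The hook bottomed 8 mm below track level with about 8 N of load. I'll relax the grip, then open.

jog_arm(series=[{"xyz": [0,0,-0.0001],"rotation": [0,0,0]},{"xyz": [0,0,-0.0001],"rotation": [0,0,0]},{"xyz": [0,0,-0.0001],"rotation": [0,0,0]},{"xyz": [0,0,-0.0001],"rotation": [0,0,0]},{"xyz": [0,0,-0.0001],"rotation": [0,0,0]},{"xyz": [0,0,-0.0001],"rotation": [0,0,0]},{"xyz": [0,0,-0.0001],"rotation": [0,0,0]},{"xyz": [0,0,-0.0001],"rotation": [0,0,0]}], squeeze=4)

```text
time_s: 21.7
ee_pos: [0.6784, -0.0459, 0.2289]
eef_rot: [180.0, -0.0, 0.6]
wrist_force: [0.1, 0.4, 1.7]
finger_gap: 0.02
grip_force: 4.0
```

jog_arm(series=[{"xyz": [0,0,0],"rotation": [0,0,0]},{"xyz": [0,0,0],"rotation": [0,0,0]},{"xyz": [0,0,0],"rotation": [0,0,0]},{"xyz": [0,0,0],"rotation": [0,0,0]},{"xyz": [0,0,0],"rotation": [0,0,0]},{"xyz": [0,0,0],"rotation": [0,0,0]},{"xyz": [0,0,0],"rotation": [0,0,0]},{"xyz": [0,0,0],"rotation": [0,0,0]}], grip=0.5)

```text
time_s: 22.7
ee_pos: [0.6783, -0.0459, 0.2289]
eef_rot: [180.0, -0.0, 0.6]
wrist_force: [0.4, 0.5, -0.3]
finger_gap: 0.0463
grip_force: 0.0
```

jog_arm(series=[{"xyz": [0,0,-0.005],"rotation": [0,0,0]},{"xyz": [0,0,-0.015],"rotation": [0,0,0]},{"xyz": [0,0,-0.03],"rotation": [0,0,0]},{"xyz": [0,0,-0.05],"rotation": [0,0,0]},{"xyz": [0,0,-0.07],"rotation": [0,0,0]},{"xyz": [0,0,-0.09],"rotation": [0,0,0]},{"xyz": [0,0,-0.11],"rotation": [0,0,0]},{"xyz": [0,0,-0.12],"rotation": [0,0,0]}])

```text
time_s: 23.7
ee_pos: [0.6786, -0.0461, 0.3506]
eef_rot: [180.0, -0.1, 0.6]
wrist_force: [-0.7, 0.0, -0.2]
finger_gap: 0.0466
grip_force: 0.0
```

jog_arm(series=[{"xyz": [-0.03,0,0],"rotation": [0,0,0]},{"xyz": [-0.07,0,0],"rotation": [0,0,0]},{"xyz": [-0.1,0,0],"rotation": [0,0,0]},{"xyz": [-0.12,0,0],"rotation": [0,0,0]},{"xyz": [-0.12,0,0],"rotation": [0,0,0]},{"xyz": [-0.12,0,0],"rotation": [0,0,0]},{"xyz": [-0.12,0,0],"rotation": [0,0,0]},{"xyz": [-0.12,0,0],"rotation": [0,0,0]}])

```text
time_s: 24.7
ee_pos: [0.5587, -0.0472, 0.3487]
eef_rot: [180.0, 0.0, 0.6]
wrist_force: [0.0, -0.1, -0.3]
finger_gap: 0.0462
grip_force: 0.0
```

```bash
python3 - <<'E'
from h import *
s=bot.observe();print(s["time_s"],s["ee_pos"],s["wrist_force"],s["finger_gap"])
a,K,E=cam("side");w,Kw,Ew=cam("wrist")
print(proj([.678,-.0462,.246],Kw,Ew))
o=np.zeros((600,800,3),np.uint8);o[:384,:512]=w;o[:400,520:800]=cv2.resize(a[130:250,265:349],(280,400),interpolation=cv2.INTER_CUBIC)
cv2.imwrite("pics/f.png",o)
E
```

```text
24.7 [ 0.55872018 -0.04718234  0.3486993 ] [ 0.02047842 -0.11845342 -0.28440394] 0.04623295649862595
[[253.03142202  53.64753836]]
```

View pics/f.png

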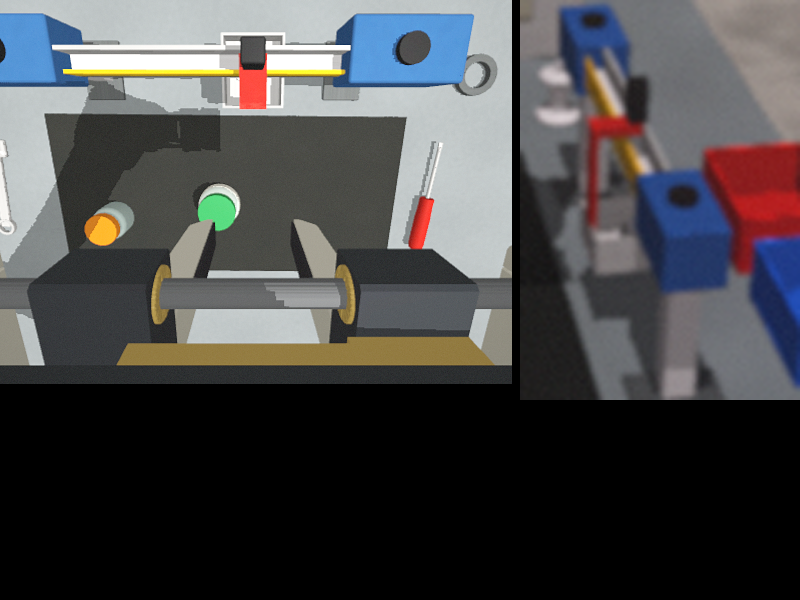

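The final views show the carrier hanging square and upright, with the post at (253,50) as predicted. The gripper is clear and the bystanders haven't moved, so I'll hand in.

```bash
python3 -c "
from workcell import bot
print(bot.finish_job())"
```

```text
the job is handed in; nothing more can be done
None
```

The carrier hangs in the pocket, about 50 mm towards −y from mid-track: upright, square to the rail and released. It took 24.7 s with at most about 11 N measured on the rail, and the job is handed in (no verdict was returned).

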